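# Release the ratchet clamp and fit four lids to their boxes

## Task

The glue on the lippings of the four box lids has set: lift the red ratchet pawl clear of its teeth, leave it up, and slide the clamp bar fully back by its knob. Then move the lids one by one from the clamp to the tray and seat each one fully home and square on the box of its own timber, leaving the boxes standing in their bays. Do not disturb the wax tin or the mug.

Things in the scene. Friction and masses are not known exactly. Their poses are not given: they have to be found in the camera images.
- lid_maple: Lid of pale maple with a dark pull and dark end lippings. Plate 76 (own x) x 56 (y) x 10 mm; below it a tapered plug 8 mm deep, 56 x 36 mm at the plate, 50 x 30 mm at its foot; on top in the middle an upright pull to grasp: 16 mm thick (x), 34 mm long (y). Origin: centre of the plug's underside, z up; plate at z = 8 to 18 mm, pull at 18 to 46 mm. 0.1 kg.
- lid_oak: Lid of mid-brown oak with a dark pull and dark end lippings. Plate 76 (own x) x 56 (y) x 10 mm; below it a tapered plug 8 mm deep, 56 x 36 mm at the plate, 50 x 30 mm at its foot; on top in the middle an upright pull to grasp: 16 mm thick (x), 34 mm long (y). Origin: centre of the plug's underside, z up; plate at z = 8 to 18 mm, pull at 18 to 46 mm. 0.1 kg.
- lid_walnut: Lid of dark brown walnut with a pale pull and pale end lippings. Plate 76 (own x) x 56 (y) x 10 mm; below it a tapered plug 8 mm deep, 56 x 36 mm at the plate, 50 x 30 mm at its foot; on top in the middle an upright pull to grasp: 16 mm thick (x), 34 mm long (y). Origin: centre of the plug's underside, z up; plate at z = 8 to 18 mm, pull at 18 to 46 mm. 0.1 kg.
- lid_padauk: Lid of red padauk with a pale pull and pale end lippings. Plate 76 (own x) x 56 (y) x 10 mm; below it a tapered plug 8 mm deep, 56 x 36 mm at the plate, 50 x 30 mm at its foot; on top in the middle an upright pull to grasp: 16 mm thick (x), 34 mm long (y). Origin: centre of the plug's underside, z up; plate at z = 8 to 18 mm, pull at 18 to 46 mm. 0.1 kg.
- box_maple: Open box of pale maple, 76 (own x) x 56 (y) x 45 mm high, mouth 66 x 46 mm: the plug enters with 5 mm play each side at the plate, 8 mm at its foot. Loose, in a bay of the tray (walls 12 mm high, 2 mm play). Origin: centre of its underside, z up. Lid home: its origin 37 mm above the box's, its x along the box's x (either way round).
- box_oak: Open box of mid-brown oak, 76 (own x) x 56 (y) x 45 mm high, mouth 66 x 46 mm: the plug enters with 5 mm play each side at the plate, 8 mm at its foot. Loose, in a bay of the tray (walls 12 mm high, 2 mm play). Origin: centre of its underside, z up. Lid home: its origin 37 mm above the box's, its x along the box's x (either way round).
- box_walnut: Open box of dark brown walnut, 76 (own x) x 56 (y) x 45 mm high, mouth 66 x 46 mm: the plug enters with 5 mm play each side at the plate, 8 mm at its foot. Loose, in a bay of the tray (walls 12 mm high, 2 mm play). Origin: centre of its underside, z up. Lid home: its origin 37 mm above the box's, its x along the box's x (either way round).
- box_padauk: Open box of red padauk, 76 (own x) x 56 (y) x 45 mm high, mouth 66 x 46 mm: the plug enters with 5 mm play each side at the plate, 8 mm at its foot. Loose, in a bay of the tray (walls 12 mm high, 2 mm play). Origin: centre of its underside, z up. Lid home: its origin 37 mm above the box's, its x along the box's x (either way round).
- clamp_rack: Plywood clamping bed fixed to the table. Origin on its underside; x from clamp bar to fence (away from the robot), y along the row, z up. The lids lie on the bed (z = 12 mm) at x = 45, y = -99, -33, 33, 99 mm, own x along the rack's x; their plates' tops are at z = 30 mm, just above the fence's (29). The pawl's pivot axis lies along y at x = -98, z = 28 mm.
- clamp_bar (a joint): Slide of the aluminium clamp bar, m: 0 = clamped, 0.040 = fully back (it moves along the rack's -x, towards the robot). Clamped, its 6 mm lip (top at z = 37 mm) overhangs the lids' near edges and holds them down. Drags with about 3 N, stays where left; locked against moving back while the pawl is in the teeth.
- bar_grip (a point): Middle of the grip length of the black upright round knob on the clamp bar: 22 mm diameter, from z = 48 to 72 mm over the table, the point at 60 mm. Axes as the rack's.
- pawl (a joint): Hinge of the red ratchet pawl, in rad: 0 = down in the teeth of the clamp bar's stem, grows to 1.0 as its knob end swings up and back towards the robot about the pivot axis (clear of the teeth from 0.25). Stiff pivot: stays at the angle where it is left; about 2 N at the knob moves it.
- pawl_grip (a point): Centre of the pawl's black knob: a round bar 18 mm in diameter, 24 mm long, lying along the rack's y; pinched on its two ends (fingers closing along the rack's y) it turns between the fingers as the pawl swings. When down it is 46 mm beyond the pivot along the rack's x and 34 mm above it (z = 62 mm). Its axes turn with the pawl.
- wax_tin: Bystander: round red wax tin, 47 mm in diameter, 28 mm high, near the robot between clamp rack and tray. Origin at the centre of its underside.
- mug: Bystander: white mug with dots, 92 x 127 mm over its handle, 93 mm high, behind the tray. Origin at the centre of its underside.
Things that resemble listed ones, but are neither listed nor needed, are in the scene too. Leave any yellow look-alike of the lid_oak alone.

How it is judged (in metres and radians):
On the way, in this order (a step that is already met when the one before it is completed fails the run):
1. the pawl is lifted clear of the teeth while the bar is still clamped (value of joint pawl above 0.3 rad and value of joint clamp_bar below 0.01 m), for 0.2 s.
2. the clamp bar is slid back, the pawl staying up (value of joint clamp_bar above 0.032 m and value of joint pawl above 0.25 rad), for 0.2 s.
At the end, for the whole second after the job is handed in: Bar back over 30 mm; each lid on the box of its own timber, centres within 9 mm, plate on the rim (height within 4 mm), level within 0.08 rad, edges parallel within 0.25 rad (either way round); each box upright, within 15 mm of where it stood; all at rest (value of joint clamp_bar above 0.03 m and horizontal distance between lid_maple and box_maple below 0.009 m and z of lid_maple in the frame of box_maple between 0.033 and 0.041 m and angle between each of lid_maple, box_maple, lid_oak, box_oak, lid_walnut, box_walnut, lid_padauk, box_padauk's own z axis and vertical below 0.08 rad and angle between the x axis of lid_maple and the x axis of box_maple, either way round below 0.25 rad and linear speed of each of lid_maple, box_maple, lid_oak, box_oak, lid_walnut, box_walnut, lid_padauk, box_padauk below 0.02 m/s and distance of each of box_maple, box_oak, box_walnut, box_padauk from where it was at the start of the episode below 0.015 m and horizontal distance between lid_oak and box_oak below 0.009 m and z of lid_oak in the frame of box_oak between 0.033 and 0.041 m and angle between the x axis of lid_oak and the x axis of box_oak, either way round below 0.25 rad and horizontal distance between lid_walnut and box_walnut below 0.009 m and z of lid_walnut in the frame of box_walnut between 0.033 and 0.041 m and angle between the x axis of lid_walnut and the x axis of box_walnut, either way round below 0.25 rad and horizontal distance between lid_padauk and box_padauk below 0.009 m and z of lid_padauk in the frame of box_padauk between 0.033 and 0.041 m and angle between the x axis of lid_padauk and the x axis of box_padauk, either way round below 0.25 rad); the robot touches nothing.
It fails at once if a lid is dragged out while the bar still clamps the row (value of joint clamp_bar below 0.012 m and distance of any of lid_maple, lid_oak, lid_walnut, lid_padauk from where it was at the start of the episode above 0.02 m).
It fails at once if the wax tin or the mug is shifted by more than 30 mm (distance of any of wax_tin, mug from where it was at the start of the episode above 0.03 m).
It also fails if it takes over 112 s, if anything falls off the work surface, if the arm or the gripper's body presses on something with over 40 N, if the wrist force passes 120 N, or if a joint passes its speed limit or range.

## Robot

A 7-joint arm with a two-finger parallel gripper is mounted at the origin on a cart in front of the work surface, level with it; the furniture and walls round the work are solid. World frame = base frame: x ahead of the robot, y to its left, z up, the work surface at z = 0. Lengths are in mm, angles in rad, forces in N, time in s.
With the tool pointing down it reaches from about 350 to 900 mm from the base axis. Payload 8.1 kg.
Tool frame: the origin (TCP) lies midway between the tips of the shut fingers; the grasp point (between the pads) lies 19 mm behind it; z points along the fingers, y is the line along which they close (so a half turn about z gives the same grasp; the last joint's range is limited). The gripper opens to 92 mm and grips with 3 to 60 N. Pads are 19 mm wide; open, the fingers measure 130 mm over their backs; the gripper's body (75 mm by 190 mm) begins 47 mm behind the grasp point.
Start: joints at [-1.237, 0.434, 0.025, 1.573, -0.012, 1.134, -0.075], TCP at [264.429, 566.32, 226.742] pointing down, gripper open.
Joint ranges: [-2.62, 2.62], [-0.44, 2.09], [-1.27, 1.32], [0.08, 2.57], [-1.32, 4.46], [0.12, 2], [-2.74, 2.74]. Speed limits (rad/s): [2.22, 2.22, 3.01, 3.01, 3.14, 3.14, 3.14].

## Interface

Orientations are given as a 3x3 rotation matrix whose columns are the frame's x, y, z axes.
In Python, from station import observe, grab_frame, calibration, close_job gives the robot as it stands.
- The arm moves only by the tool servo_tool, never from a script. Its argument "rows" is a list of rows, each a list of 7 numbers: the closure, from 0 (fully open) to 1 (shut), then the shift along the tool's x, y, z in mm, then the turn, a rotation vector about the tool's x, y, z in rad. In form: [[fingers, x, y, z, wx, wy, wz], ...]. A call has 1 to 20 rows; each row shifts and turns the commanded pose from where the row before left it, along the tool's axes as they then stand; what a row does not reach is not made up. A row lasts 1/10 s, in which the tool goes at most 50 mm and 8.59 degrees, less where a joint would pass 70% of its speed; a pose out of reach is approached as far as the arm can. A call with a gripper value outside its range is refused whole. The fingers move at their own pace and stop on an object; "squeeze" is the grip in N (left out, the last holds). Time passes only in rows, so rows that do not move let the fingers close. It gives the time, the measured TCP pose, the force, the opening and the grip force at its end, in the units of the state.
- observe(): the state, without advancing time (a new reading comes with each control period).
- grab_frame(name): name is "scene" or "top" or "wrist"; returns the picture (400x640x3 uint8, red, green, blue); there is no depth.
- calibration(name): a dict with "fx", "fy", "cx", "cy" (pixels), "dist" ([k1, k2, p1, p2, k3] as OpenCV has them; the pictures are not rectified), "cam_to_world" (4x4, takes a point from camera to world coordinates); the wrist camera has in their place "T_tool_cam" (4x4, takes a point from camera to tool coordinates, whose origin is the TCP and whose axes are the flange's). Camera axes: x right, y up, looking along -z (the intrinsics and any distortion apply to the point x, -y, -z); pixel columns grow to the right and rows downward; lengths in mm; the calibration is good to about 2 mm. A picture is of the moment at which its call begins: read the wrist's pose just before it. calibration takes no time and is no camera call.
- close_job(): hands the job in; it is judged then, once.
The state is a dict: "time": time; "joint_positions": joint angles; "qd": joint speeds; "joint_efforts": joint torques, N m; "tool_pos": TCP position; "orientation": TCP orientation; "force": force on the tool from outside, world axes, zero at the start; "wrist_torque": the same for the moment, N m; "opening": opening from 0.0 (shut) to 1.0 (fully open); "finger_force": force on a finger pad.
Only numpy, scipy, OpenCV 4.12 (cv2) and the standard library are available. Lean on these libraries where they do the work, as an engineer would, in place of code of your own. Each camera call takes 0.05 s, during which the arm holds its last target. There are 200 camera calls.

## Working session

There is one attempt and no reset: what is moved stays moved. The work goes in short steps, Python scripts to look and compute and a tool call to move; the robot and the scene stay as the last step left them, time stands still between calls to the robot, and variables do not carry over. Pictures are saved under pics/ and viewed, at most 14 in all, crops included, and the job is handed in when it is done.

Besides the shell and the picture viewer there is one more tool, called after ">>>" as name(argument=value, ...) on one line, values as JSON. servo_tool: Moves the arm, as the interface text tells. Its arguments: {"type":"object","properties":{"rows":{"type":"array","items":{"type":"array","items":{"type":"number"}}},"squeeze":{"type":"number"}},"required":["rows"]}

```bash
mkdir -p pics; ls
cat > h.py <<'E'
import numpy as np, cv2
from station import observe, grab_frame, calibration, close_job
def save(n,im,s=1): cv2.imwrite('pics/'+n,cv2.resize(im[...,::-1],None,fx=s,fy=s))
def KD(c): return np.array([[c['fx'],0,c['cx']],[0,c['fy'],c['cy']],[0,0,1.]]),np.array(c['dist'],float)
def T(name,st=None):
    c=calibration(name)
    if 'cam_to_world' in c: return np.array(c['cam_to_world'])
    M=np.eye(4);M[:3,:3]=st['orientation'];M[:3,3]=st['tool_pos'];return M@np.array(c['T_tool_cam'])
def ray(name,px,st=None):
    c=calibration(name);K,D=KD(c);u=cv2.undistortPoints(np.array(px,float).reshape(-1,1,2),K,D)[:,0]
    d=np.c_[u[:,0],-u[:,1],-np.ones(len(u))];M=T(name,st);return M[:3,3],d@M[:3,:3].T
def plane(name,px,z,st=None):
    o,d=ray(name,px,st);return o+d*((z-o[2])/d[:,2])[:,None]
def proj(name,P,st=None):
    c=calibration(name);K,D=KD(c);M=np.linalg.inv(T(name,st));p=np.atleast_2d(P)@M[:3,:3].T+M[:3,3]
    return cv2.projectPoints((p*[1,-1,-1]).reshape(-1,1,3),np.zeros(3),np.zeros(3),K,D)[0][:,0]
E
python3 - <<'E'
from h import *
for n in('scene','top'):
    im=grab_frame(n);np.save(n,im);save(n+'0.png',im,1.25);c=calibration(n);print(n,c['fx'],c['dist'],np.round(c['cam_to_world'],2).tolist())
s=observe();print(s['time'],np.round(s['orientation'],3).tolist(),np.round(calibration('wrist')['T_tool_cam'],2).tolist(),calibration('wrist')['fx'])
E
```

```text
pics
scene 405.44687941224504 [-0.07742873  0.          0.          0.          0.        ] [[0.77, 0.47, -0.43, 224.22], [-0.64, 0.58, -0.5, -491.91], [0.02, 0.66, 0.75, 756.07], [0.0, 0.0, 0.0, 1.0]]
top 363.50505525074277 [-0.01409467  0.          0.          0.          0.        ] [[0.02, 0.99, -0.16, 458.61], [-1.0, 0.02, -0.01, -20.02], [-0.0, 0.16, 0.99, 1054.6], [0.0, 0.0, 0.0, 1.0]]
0.1 [[-0.906, 0.423, -0.0], [0.423, 0.906, -0.001], [-0.0, -0.001, -1.0]] [[-0.0, 0.95, 0.31, 85.02], [1.0, 0.0, 0.0, 0.2], [0.0, 0.31, -0.95, -158.36], [0.0, 0.0, 0.0, 1.0]] 276.24744844656584
```

View pics/top0.png

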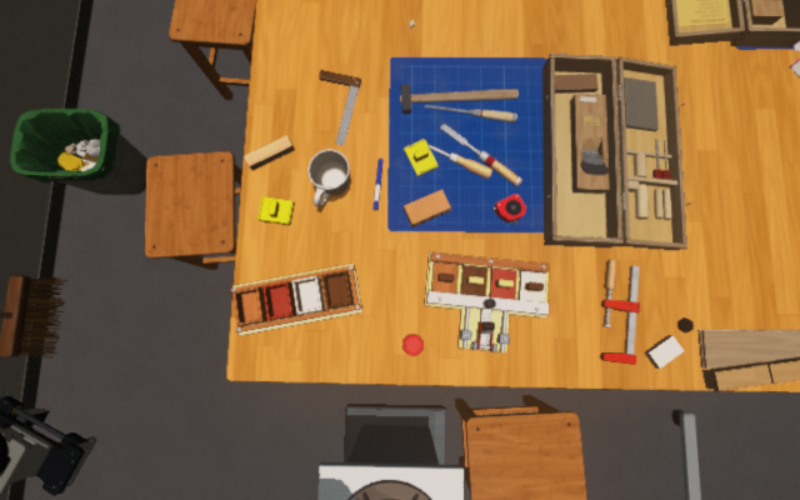

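View pics/scene0.png

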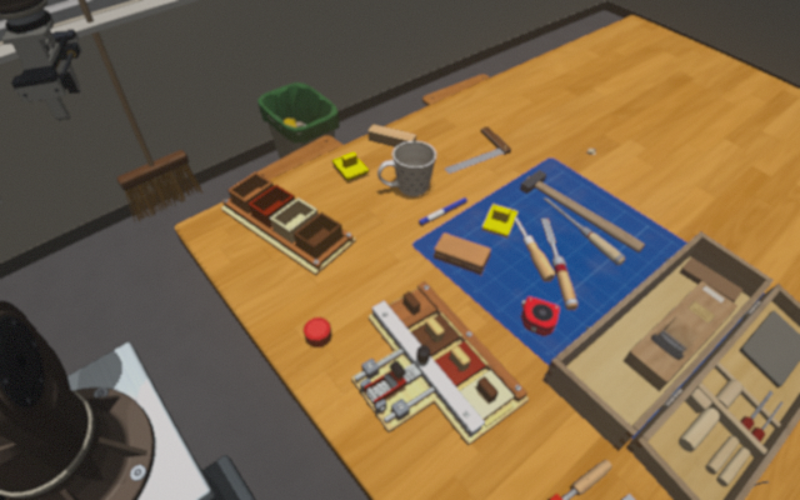

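The top view shows the rack at (487,295), with lids from left to right oak (447,278), walnut (475,280), padauk (505,283) and maple (535,287). The knob is at (489,303) and the pawl at (487,328). The tray boxes from left to right are oak (250,303), padauk (279,298), maple (309,293) and walnut (340,288). The scene view agrees.

Could be mistaken for the targets (top view):
- Oak lid: yellow look-alikes at (277,211) and (421,156), which I leave alone. The sanding block at (428,207) is also similar. I choose the clamped lid at (447,278).
- Pawl: the red clamp parts at (620,305)/(620,357), the tape at (510,208) and the wax tin at (413,345). I choose the pawl on the stem at (487,328).

Run:
```python
from h import *
f=lambda p,z:print(np.round(plane('top',np.array(p)/1.25,z),0).tolist())
f([[250,303],[279,298],[309,293],[340,288]],45)
f([[447,278],[475,280],[505,283],[535,287]],45)
f([[489,303],[488,318]],70); f([[413,345],[330,172]],20)
im=np.load('top.npy');save('crop1.png',im[195:290,330:450],5)
s=observe(); print(proj('wrist',[[450,350,20],[350,300,40]],s))
w=grab_frame('wrist');save('w0.png',w)
```

```text
[[500.0, 320.0, 45.0], [512.0, 256.0, 45.0], [524.0, 190.0, 45.0], [537.0, 121.0, 45.0]]
[[564.0, -116.0, 45.0], [561.0, -179.0, 45.0], [556.0, -246.0, 45.0], [548.0, -312.0, 45.0]]
[[509.0, -205.0, 70.0], [477.0, -202.0, 70.0]]
[[415.0, -44.0, 20.0], [814.0, 160.0, 20.0]]
[[251.06916142 322.55365519]
 [186.63186207 295.26919781]]
```

View pics/crop1.png

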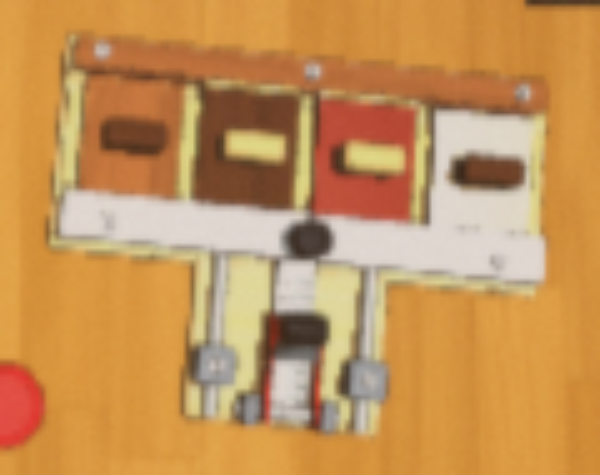

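The crop confirms oak, walnut, padauk and maple in the rack, the black bar knob at crop (307,238), and the red pawl with its black cross knob at (302,330). Next I look down on the tray with the wrist camera.

```bash
cat >> h.py <<'E'
from scipy.spatial.transform import Rotation as Ro
def down(yaw): # tool y at angle yaw from world y
    c,s=np.cos(yaw),np.sin(yaw); return np.array([[-c,-s,0],[-s,c,0],[0,0,-1.]])
def plan(p,yaw,n,f=0,start=None):
    """n equal rows, straight world path, turn spread; returns end pose; prints rounded rows"""
    if start is None: s=observe();start=(np.array(s['tool_pos']),np.array(s['orientation']))
    P,R=start;p=np.array(p,float);w=Ro.from_matrix(R.T@down(yaw)).as_rotvec();P0,R0=P.copy(),R.copy();out=[]
    for i in range(1,n+1):
        d=np.round(R.T@(P0+(p-P0)*i/n-P),1);rw=np.round(Ro.from_matrix(R.T@R0@Ro.from_rotvec(w*i/n).as_matrix()).as_rotvec(),3)
        out.append([f,*[float(x) for x in d],*[float(x) for x in rw]]);P=P+R@d;R=R@Ro.from_rotvec(rw).as_matrix()
    print(str(out).replace(' ','').replace('.0,',',').replace('-0,','0,'));return P,R
E
python3 - <<'E'
from h import *
plan([500,222,210],.183,13)
E
```

```text
[[0,-27.6,-16.3,1.3,0,0,-0.048],[0,-26.8,-17.6,1.2,0,0,-0.047],[0,-26,-18.9,1.3,0,0,-0.048],[0,-25,-20,1.3,0,0,-0.048],[0,-24,-21.3,1.2,0,0,-0.047],[0,-23,-22.3,1.3,-0.001,0,-0.048],[0,-21.9,-23.5,1.2,0,0,-0.048],[0,-20.8,-24.4,1.3,0,0,-0.047],[0,-19.6,-25.4,1.2,0,0,-0.048],[0,-18.3,-26.3,1.2,0,0,-0.048],[0,-17.1,-27.2,1.3,0,0,-0.048],[0,-15.7,-27.9,1.2,0,0,-0.047],[0,-14.4,-28.7,1.3,0,0,-0.048]]
```

>>> servo_tool(rows=[[0,-27.5,-16.5,1,0,0,-0.048],[0,-27,-17.5,1,0,0,-0.048],[0,-26,-19,1,0,0,-0.048],[0,-25,-20,1,0,0,-0.048],[0,-24,-21,1,0,0,-0.048],[0,-23,-22.5,1,0,0,-0.048],[0,-22,-23.5,1,0,0,-0.048],[0,-21,-24.5,1,0,0,-0.048],[0,-19.5,-25.5,1,0,0,-0.048],[0,-18.5,-26.5,1,0,0,-0.048],[0,-17,-27,1,0,0,-0.048],[0,-16,-28,1,0,0,-0.048],[0,-14.5,-28.5,1,0,0,-0.048],[0,0,0,0,0,0,0],[0,0,0,0,0,0,0]])

```text
time: 1.65
tool_pos: [501.6, 221.9, 213.5]
orientation: [[-0.983, -0.184, -0.001], [-0.184, 0.983, -0.0], [0.001, -0.0, -1.0]]
force: [-1.0, 0.2, 0.5]
opening: 0.999
finger_force: 0.0
```

Run:
```python
from h import *
s=observe();w=grab_frame('wrist');np.save('wt',w);np.save('wt_s',[s],allow_pickle=True);save('wt.png',w,1.25)
print(s['tool_pos'],s['time'])
plan([430,-222,230],-.08,15)
```

```text
[501.64802983 221.8848533  213.47731174] 1.65
[[0,10.2,-28.3,-1.1,0,0,0.018],[0,9.6,-28.4,-1.1,0,0,0.018],[0,9.2,-28.6,-1.1,0,0,0.017],[0,8.6,-28.8,-1.1,0,0,0.018],[0,8.1,-28.9,-1.1,0,0,0.018],[0,7.6,-29.1,-1.1,0,0,0.018],[0,7.1,-29.2,-1.1,0,0,0.017],[0,6.6,-29.3,-1.1,0,0,0.018],[0,6.1,-29.4,-1.1,0,0,0.018],[0,5.5,-29.6,-1.1,0,0,0.018],[0,5,-29.6,-1.1,0,0,0.018],[0,4.5,-29.7,-1.1,0,0,0.017],[0,3.9,-29.8,-1.1,0,-0.001,0.018],[0,3.4,-29.8,-1.2,0,0,0.018],[0,2.9,-29.9,-1.1,0,0,0.018]]
```

View pics/wt.png

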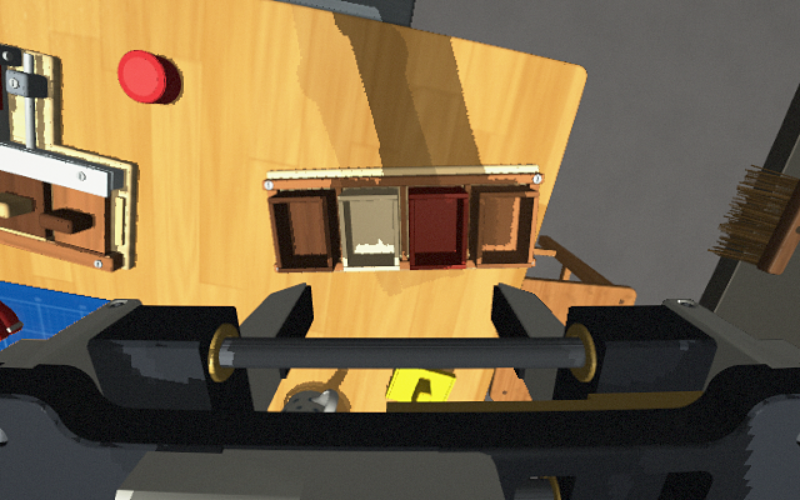

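The wrist view shows the tray boxes: walnut (302,231), maple (370,230), padauk (437,228) and oak (503,227). The wax tin is at (148,77) and the rack edge is at the left. I crop the tray for rim corners and move on to view the rack.

>>> servo_tool(rows=[[0,10,-28.5,-1,0,0,0.018],[0,9.5,-28.5,-1,0,0,0.018],[0,9,-28.5,-1,0,0,0.018],[0,8.5,-29,-1,0,0,0.018],[0,8,-29,-1,0,0,0.018],[0,7.5,-29,-1,0,0,0.018],[0,7,-29,-1,0,0,0.018],[0,6.5,-29.5,-1,0,0,0.018],[0,6,-29.5,-1,0,0,0.018],[0,5.5,-29.5,-1,0,0,0.018],[0,5,-29.5,-1,0,0,0.018],[0,4.5,-29.5,-1,0,0,0.018],[0,4,-30,-1,0,0,0.018],[0,3.5,-30,-1,0,0,0.018],[0,3,-30,-1,0,0,0.018],[0,0,0,0,0,0,0],[0,0,0,0,0,0,0]])

```text
time: 3.4
tool_pos: [431.1, -221.8, 228.6]
orientation: [[-0.997, 0.082, -0.0], [0.082, 0.997, 0.001], [0.0, 0.001, -1.0]]
force: [0.1, 0.3, -0.6]
opening: 0.997
finger_force: 0.0
```

Run:
```python
from h import *
w=np.load('wt.npy');c=w[125:225,205:440];save('tray.png',c,3.4)
s=observe();w=grab_frame('wrist');np.save('wr',w);np.save('wr_s',[s],allow_pickle=True)
print(s['tool_pos'],s['time']);save('wr.png',w[20:290,100:540],1.8)
```

```text
[ 431.0830879  -221.80830451  228.63249374] 3.4
```

View pics/tray.png

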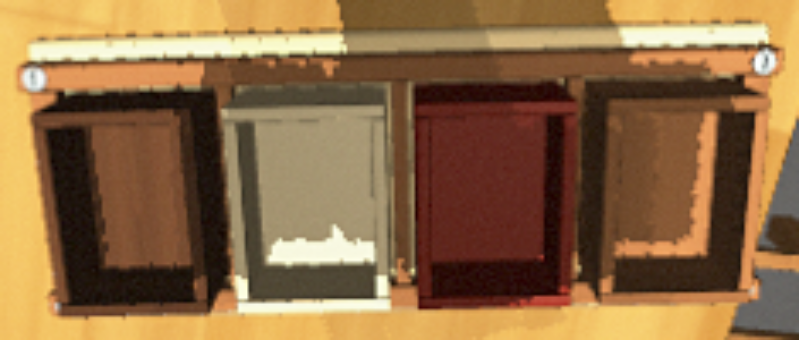

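View pics/wr.png

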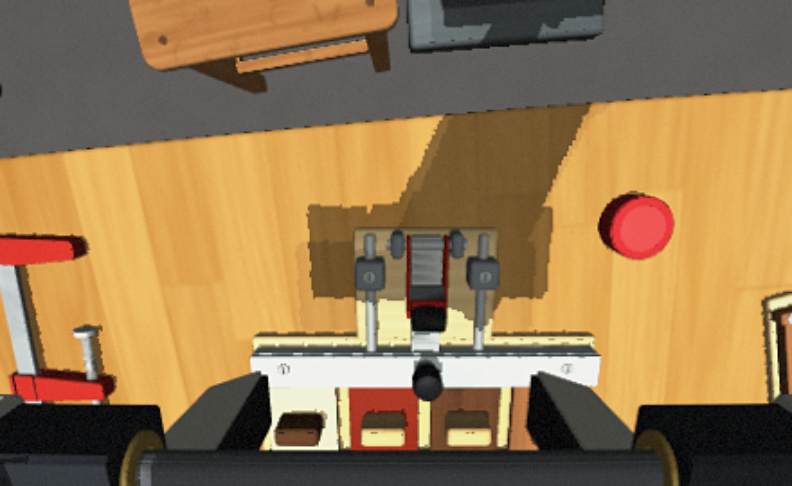

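The tray crop shows the maple rim at crop (222–388 top, 238–390 bottom), rows about 108–308, and the padauk rim at (415–578, 418–570), with walnut and oak either side. The rack view shows the pawl knob at (429,318), the bar knob top at (427,380), pivot bolts at (397,243)/(457,243), and pulls at (300,428), (384,432) and (468,432).

Run:
```python
from h import *
s=np.load('wt_s.npy',allow_pickle=True)[0]
off=lambda p:np.array(p,float)/3.4+[205,125]
B={'map':[[222,106],[388,104],[390,308],[238,308]],'pad':[[415,103],[578,103],[570,304],[418,304]],'wal':[[36,112],[200,108],[210,310],[55,312]],'oak':[[603,103],[768,101],[755,296],[600,302]]}
for z in(45,51,57):
    for k,v in B.items():
        P=plane('wrist',off(v),z,s)[:,:2];e=lambda a,b:np.linalg.norm(P[a]-P[b])
        print(z,k,P.mean(0).round(1),'w',round(e(0,1)),round(e(2,3)),'l',round(e(1,2)),round(e(0,3)))
s=np.load('wr_s.npy',allow_pickle=True)[0]
off=lambda p:np.array(p,float)/1.8+[100,20]
q=lambda n,p,z:print(n,plane('wrist',off(p),z,s).round(1)[:,:2].tolist())
q('pawlknob',[[429,318]],62);q('bolts',[[397,243],[457,243]],28);q('knobtop',[[428,378]],72);q('barends',[[252,348],[600,348]],37)
q('pulls',[[300,424],[384,428],[468,428]],58)
q('tin',[[640,227]],28)
```

```text
45 map [520.4 193.9] w 58 57 l 77 77
45 pad [506.9 260.1] w 57 57 l 76 76
45 wal [534.2 127.9] w 58 59 l 77 77
45 oak [493.3 326.5] w 58 59 l 74 75
51 map [518.5 194.2] w 57 56 l 76 75
51 pad [505.3 259.1] w 56 56 l 75 75
51 wal [532.1 129.4] w 57 58 l 75 75
51 oak [491.9 324.3] w 57 57 l 73 74
57 map [516.7 194.4] w 56 55 l 74 74
57 pad [503.7 258.1] w 55 55 l 73 73
57 wal [529.9 130.8] w 56 57 l 74 74
57 oak [490.6 322.1] w 56 56 l 71 73
pawlknob [[458.5, -202.4]]
bolts [[410.8, -220.7], [414.4, -177.2]]
knobtop [[499.1, -206.3]]
barends [[480.0, -337.2], [502.2, -72.9]]
pulls [[536.0, -304.6], [544.6, -241.8], [550.0, -178.5]]
tin [[413.4, -43.8]]
```

The rim height comes out near 51 mm with consistent box sizes. Rack yaw is −0.084 and the pawl knob is at (458.5, −202.5, 62). I go down onto the pawl knob and pinch its ends.

>>> servo_tool(rows=[[0.45,-4.3,3.5,15,0,0,0],[0.45,-4.3,3.5,15,0,0,0],[0.45,-4.3,3.5,15,0,0,0],[0.45,-4.3,3.5,15,0,0,0],[0.45,-4.3,3.5,15,0,0,0],[0.45,-4.2,3.5,15,0,0,0],[0.45,0,0,20,0,0,0],[0.45,0,0,20,0,0,0],[0.45,0,0,0,0,0,0],[0.45,0,0,20,0,0,0],[0.45,0,0,20,0,0,0],[0.45,0,0,12,0,0,0],[0.45,0,0,0,0,0,0],[1,0,0,0,0,0,0],[1,0,0,0,0,0,0],[1,0,0,0,0,0,0],[1,0,0,0,0,0,0],[1,0,0,0,0,0,0],[1,0,0,0,0,0,0]], squeeze=15)

```text
time: 5.35
tool_pos: [458.7, -203.8, 47.2]
orientation: [[-0.997, 0.083, 0.001], [0.083, 0.997, 0.0], [-0.001, 0.0, -1.0]]
force: [-0.4, 1.6, 6.0]
opening: 0.258
finger_force: 15.0
```

Opening 0.258 is about 24 mm, so the knob is held. I swing it up along its arc.

>>> servo_tool(rows=[[1,2.3,0,-2.8,0,0,0],[1,2.3,0,-2.7,0,0,0],[1,2.6,0,-2.4,0,0,0],[1,2.7,0,-2.4,0,0,0],[1,2.9,0,-2.1,0,0,0],[1,2.9,0,-2.1,0,0,0],[1,3.1,0,-1.7,0,0,0],[1,3.2,0,-1.7,0,0,0],[1,3.3,0,-1.3,0,0,0],[1,3.3,0,-1.3,0,0,0],[1,3.5,0,-0.9,0,0,0],[1,3.4,0,-0.8,0,0,0],[1,0,0,0,0,0,0],[1,0,0,0,0,0,0]])

```text
time: 6.75
tool_pos: [422.4, -200.9, 69.1]
orientation: [[-0.997, 0.083, -0.0], [0.083, 0.997, 0.0], [0.0, 0.0, -1.0]]
force: [1.3, 2.6, 7.0]
opening: 0.261
finger_force: 15.0
```

>>> servo_tool(rows=[[0.45,0,0,0,0,0,0],[0.45,0,0,0,0,0,0],[0.45,0,0,0,0,0,0],[0.45,0,0,-20,0,0,0],[0.45,0,0,-20,0,0,0],[0.45,0,0,-20,0,0,0],[0.45,-25,0.3,0,0,0,0],[0.45,-26,0.4,0,0,0,0],[0.45,-26,0.3,0,0,0,0],[0.45,0,0,0,0,0,0]])

```text
time: 7.75
tool_pos: [502.6, -206.3, 128.7]
orientation: [[-0.997, 0.081, 0.002], [0.081, 0.997, -0.001], [-0.002, -0.001, -1.0]]
force: [0.5, 1.2, 0.2]
opening: 0.552
finger_force: 0.0
```

Run:
```python
from h import *
s=observe();w=grab_frame('wrist');np.save('wk',w);np.save('wk_s',[s],allow_pickle=True)
print(s['tool_pos'],s['time']);save('wk.png',w[20:290,100:540],1.8)
```

```text
[ 502.55719264 -206.29733814  128.72590226] 7.75
```

View pics/wk.png

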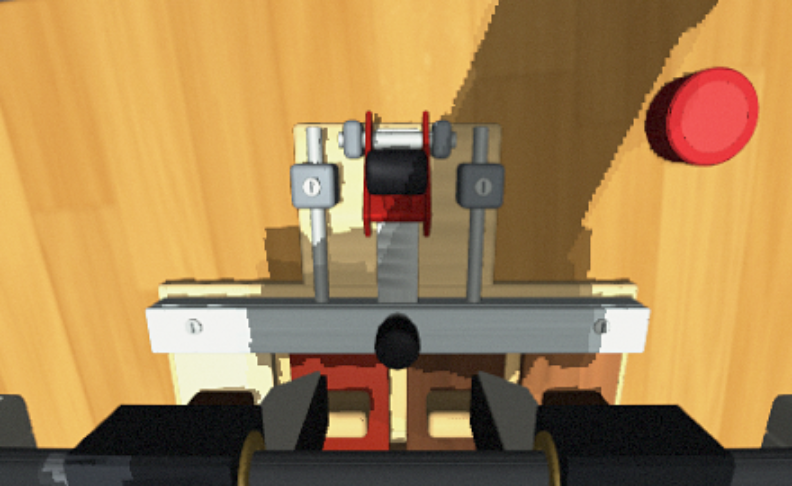

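The pawl stays up, with its knob at (397,172) in the crop. The bar knob top is at about (398,345), still clamped.

Run:
```python
from h import *
s=np.load('wk_s.npy',allow_pickle=True)[0]
off=lambda p:np.array(p,float)/1.8+[100,20]
print(plane('wrist',off([[398,345],[398,330]]),72,s),plane('wrist',off([[397,172]]),84,s))
```

```text
[[ 504.25084869 -206.25092466   72.        ]
 [ 496.84189837 -205.6383864    72.        ]] [[ 426.24813306 -200.1760714    84.        ]]
```

>>> servo_tool(rows=[[0.45,0,0,20,0,0,0],[0.45,0,0,20,0,0,0],[0.45,0,0,20,0,0,0],[0.45,0,0,15,0,0,0],[0.45,0,0,8,0,0,0],[0.45,0,0,0,0,0,0],[1,0,0,0,0,0,0],[1,0,0,0,0,0,0],[1,0,0,0,0,0,0],[1,0,0,0,0,0,0],[1,0,0,0,0,0,0]], squeeze=25)

```text
time: 8.9
tool_pos: [499.9, -207.0, 46.4]
orientation: [[-0.997, 0.083, 0.001], [0.083, 0.997, -0.001], [-0.001, -0.001, -1.0]]
force: [-1.0, -2.9, 2.2]
opening: 0.231
finger_force: 25.0
```

>>> servo_tool(rows=[[1,3,0,0,0,0,0],[1,3,0,0,0,0,0],[1,3,0,0,0,0,0],[1,3,0,0,0,0,0],[1,3,0,0,0,0,0],[1,3,0,0,0,0,0],[1,3,0,0,0,0,0],[1,3,0,0,0,0,0],[1,3,0,0,0,0,0],[1,3,0,0,0,0,0],[1,3,0,0,0,0,0],[1,3,0,0,0,0,0],[1,3,0,0,0,0,0],[1,1,0,0,0,0,0],[1,0,0,0,0,0,0],[1,0,0,0,0,0,0]])

```text
time: 10.5
tool_pos: [461.7, -203.8, 46.6]
orientation: [[-0.996, 0.084, 0.004], [0.084, 0.996, -0.001], [-0.004, -0.001, -1.0]]
force: [7.2, -4.4, 1.6]
opening: 0.241
finger_force: 54.3
```

>>> servo_tool(rows=[[0.4,0,0,0,0,0,0],[0.3,0,0,0,0,0,0],[0.3,0,0,0,0,0,0],[0.2,0,0,-20,0,0,0],[0.1,0,0,-20,0,0,0],[0,0,0,-20,0,0,0],[0,-10,0,-20,0,0,0],[0,-15,0,-20,0,0,0],[0,-15,0,-20,0,0,0],[0,-15,0,-20,0,0,0],[0,-15,0,-20,0,0,0],[0,0,0,0,0,0,0],[0,0,0,0,0,0,0]])

```text
time: 11.8
tool_pos: [528.4, -208.6, 205.2]
orientation: [[-0.997, 0.083, -0.002], [0.083, 0.997, 0.001], [0.002, 0.0, -1.0]]
force: [-0.0, 0.2, -1.1]
opening: 1.003
finger_force: 0.0
```

Run:
```python
from h import *
s=observe();w=grab_frame('wrist');np.save('wl',w);np.save('wl_s',[s],allow_pickle=True)
print(s['tool_pos'],s['time'],np.round(s['joint_positions'],2));save('wl.png',w[40:290,120:520],2)
```

```text
[ 528.39636932 -208.56627972  205.15920117] 11.8 [ 0.04  0.37  0.32  1.76 -0.13  1.04  1.9 ]
```

View pics/wl.png

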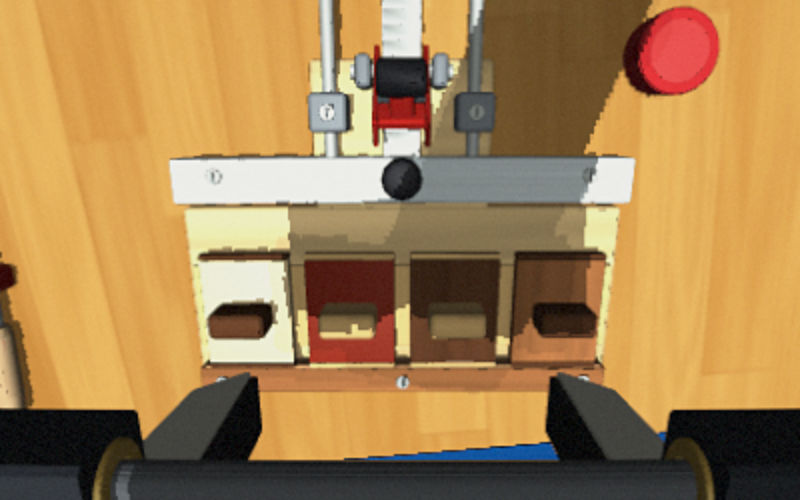

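The bar is fully back (knob at (402,178)) and the pawl is up at (402,75). The plates are clear: maple (200–292), padauk (305–396), walnut (410–498), oak (513–604), rows 256–362.

Run:
```python
from h import *
s=np.load('wl_s.npy',allow_pickle=True)[0]
off=lambda p:np.array(p,float)/2+[120,40]
L={'map':[[198,257],[290,257],[293,363],[203,363]],'pad':[[305,258],[396,258],[396,363],[305,363]],'wal':[[410,259],[499,259],[497,363],[410,363]],'oak':[[515,258],[606,256],[602,363],[513,363]]}
C=[]
for k,v in L.items():
    P=plane('wrist',off(v),30,s)[:,:2];C.append(P.mean(0));e=lambda a,b:round(np.linalg.norm(P[a]-P[b]))
    print(k,P.mean(0).round(1),e(0,1),e(2,3),e(1,2),e(0,3))
d=C[3]-C[0];print('yaw',np.arctan2(-d[0],d[1]),'mid',np.mean(C,0).round(1),'pitch',np.linalg.norm(d)/3)
print(proj('wrist',np.r_[C[1],58],s)*2-[240,80])
p,R=plan([(C[0])[0],C[0][1],140],-1.655,11,.5)
```

```text
map [ 547.1 -310.2] 57 60 71 72
pad [ 553.  -243.6] 56 60 71 71
wal [ 558.9 -177.8] 55 57 70 70
oak [ 563.9 -110.8] 57 59 72 71
yaw -0.08388665406194806 mid [ 555.7 -210.6] pitch 66.69175584685858
[[346.17093599 327.25543747]]
[[0.5,-2.5,-9.1,5.9,0,0,0.143],[0.5,-3.8,-8.6,5.8,0,0,0.143],[0.5,-5,-8,5.9,-0.001,-0.001,0.143],[0.5,-6.1,-7.2,5.9,0,0,0.143],[0.5,-7,-6.2,5.8,0,0,0.142],[0.5,-7.9,-5.2,5.9,0,-0.001,0.143],[0.5,-8.5,-4.1,5.9,0,0,0.143],[0.5,-9,-2.8,5.9,0,0,0.143],[0.5,-9.2,-1.5,5.8,0,0,0.143],[0.5,-9.5,-0.1,5.9,-0.001,0,0.143],[0.5,-9.3,1.2,5.9,0,-0.001,0.143]]
```

Plate centres agree with the rack prediction. First is maple: I turn the tool to close along rack x above it.

>>> servo_tool(rows=[[0.6,-2.5,-9,5,0,0,0.143],[0.6,-3.8,-8.6,6,0,0,0.143],[0.6,-5,-8,6,0,0,0.143],[0.6,-6,-7,6,0,0,0.143],[0.6,-7,-6,6,0,0,0.143],[0.6,-8,-5,6,0,0,0.143],[0.6,-8.5,-4,6,0,0,0.143],[0.6,-9,-3,6,0,0,0.143],[0.6,-9,-1.5,6,0,0,0.143],[0.6,-9.5,0,6,0,0,0.143],[0.6,-9.5,1,6,0,0,0.143],[0.6,0,0,0,0,0,0],[0.6,0,0,0,0,0,0]])

```text
time: 13.15
tool_pos: [547.7, -309.6, 140.0]
orientation: [[0.082, 0.997, -0.002], [0.997, -0.082, 0.001], [0.001, -0.002, -1.0]]
force: [0.2, -0.0, -0.1]
opening: 0.399
finger_force: 0.0
```

Run:
```python
from h import *
s=observe();print(np.round(s['joint_positions'],2),s['tool_pos'])
plan([548,-310,75],-1.655,3,.6)
```

```text
[-0.02  0.6   0.69  1.7  -0.44  1.01  0.75] [ 547.66364764 -309.56236655  140.01269776]
[[0.6,-0.2,0.2,21.7,-0.001,0,0.001],[0.6,-0.1,0.1,21.6,-0.001,0,0.001],[0.6,-0.2,0.2,21.7,0,-0.001,0.0]]
```

>>> servo_tool(rows=[[0.6,0,0,25,0,0,0],[0.6,0,0,25,0,0,0],[0.6,0,0,25,0,0,0],[0.6,0,0,20,0,0,0],[0.6,0,0,10,0,0,0],[0.6,0,0,0,0,0,0],[1,0,0,0,0,0,0],[1,0,0,0,0,0,0],[1,0,0,0,0,0,0],[1,0,0,0,0,0,0],[1,0,0,0,0,0,0]], squeeze=20)

```text
time: 14.25
tool_pos: [548.9, -310.5, 36.9]
orientation: [[0.085, 0.996, 0.001], [0.996, -0.085, -0.0], [-0.0, 0.001, -1.0]]
force: [-2.5, 0.7, 6.5]
opening: 0.175
finger_force: 20.0
```

Run:
```python
from h import *
s=observe();R=np.array(s['orientation']);P=np.array(s['tool_pos'])
P=P+[0,0,100]
plan([518.5,194.2,130],-1.371,16,1,(P,R))
```

```text
[[1,31.3,-4.6,0.4,0,0,-0.018],[1,31.3,-4,0.4,0,0,-0.018],[1,31.4,-3.4,0.5,0,0,-0.017],[1,31.5,-2.9,0.4,0,0,-0.018],[1,31.5,-2.4,0.4,0,0,-0.018],[1,31.5,-1.8,0.4,0,0,-0.018],[1,31.6,-1.2,0.4,0,0,-0.018],[1,31.6,-0.6,0.5,0,0,-0.017],[1,31.6,-0.1,0.4,0,0,-0.018],[1,31.6,0.4,0.4,0,0,-0.018],[1,31.6,1.1,0.4,0,0,-0.018],[1,31.6,1.6,0.5,0.001,0,-0.018],[1,31.5,2.1,0.4,0,0,-0.017],[1,31.5,2.7,0.4,0,0,-0.018],[1,31.4,3.3,0.4,0,0,-0.018],[1,31.4,3.8,0.4,0,0,-0.018]]
```

>>> servo_tool(rows=[[1,0,0,-15,0,0,0],[1,0,0,-25,0,0,0],[1,0,0,-30,0,0,0],[1,0,0,-30,0,0,0],[1,15,-2.3,0,0,0,-0.009],[1,25,-3.5,0,0,0,-0.014]])

```text
time: 14.85
tool_pos: [546.5, -271.1, 137.6]
orientation: [[0.064, 0.998, 0.003], [0.998, -0.064, -0.002], [-0.002, 0.003, -1.0]]
force: [0.8, 0.4, -1.8]
opening: 0.168
finger_force: 20.0
```

Run:
```python
from h import *
plan([518.5,194.2,130],-1.371,15,1)
```

```text
[[1,30.8,-3.8,0.4,0,0,-0.018],[1,30.9,-3.3,0.5,0,0,-0.017],[1,31,-2.8,0.4,0.001,0,-0.018],[1,31,-2.2,0.5,0,0.001,-0.017],[1,31,-1.7,0.5,0,0,-0.018],[1,31.1,-1.1,0.4,0,0,-0.018],[1,31,-0.6,0.5,0,0,-0.017],[1,31.1,0,0.5,0,0,-0.018],[1,31.1,0.5,0.5,0.001,0,-0.017],[1,31,1.1,0.5,0,0,-0.018],[1,31.1,1.6,0.4,0,0.001,-0.017],[1,31,2.1,0.6,0,0,-0.018],[1,30.9,2.7,0.5,0,0,-0.018],[1,30.9,3.3,0.5,0,0,-0.017],[1,30.9,3.8,0.5,0.001,0,-0.018]]
```

>>> servo_tool(rows=[[1,31,-4,0.5,0,0,-0.018],[1,31,-3.5,0.5,0,0,-0.018],[1,31,-3,0.5,0,0,-0.018],[1,31,-2,0.5,0,0,-0.018],[1,31,-1.5,0.5,0,0,-0.018],[1,31,-1,0.5,0,0,-0.018],[1,31,-0.5,0.5,0,0,-0.018],[1,31,0,0.5,0,0,-0.018],[1,31,0.5,0.5,0,0,-0.018],[1,31,1,0.5,0,0,-0.018],[1,31,1.5,0.5,0,0,-0.018],[1,31,2,0.5,0,0,-0.018],[1,31,3,0.5,0,0,-0.018],[1,31,3,0.5,0,0,-0.018],[1,31,4,0.5,0,0,-0.018],[1,0,0,0,0,0,0],[1,0,0,0,0,0,0]])

```text
time: 16.55
tool_pos: [515.3, 196.6, 128.4]
orientation: [[-0.209, 0.978, -0.0], [0.978, 0.209, -0.0], [-0.0, -0.0, -1.0]]
force: [0.4, -1.0, -1.5]
opening: 0.174
finger_force: 20.0
```

Run:
```python
from h import *
s=observe();w=grab_frame('wrist');np.save('wp',w);np.save('wp_s',[s],allow_pickle=True);save('wp.png',w[:320],1.25)
plan([518.5,194.2,100],-1.371,2,1)
```

```text
[[1,-0.9,1.3,14.2,0,0,0.004],[1,-0.8,1.3,14.3,0,0,0.004]]
```

View pics/wp.png

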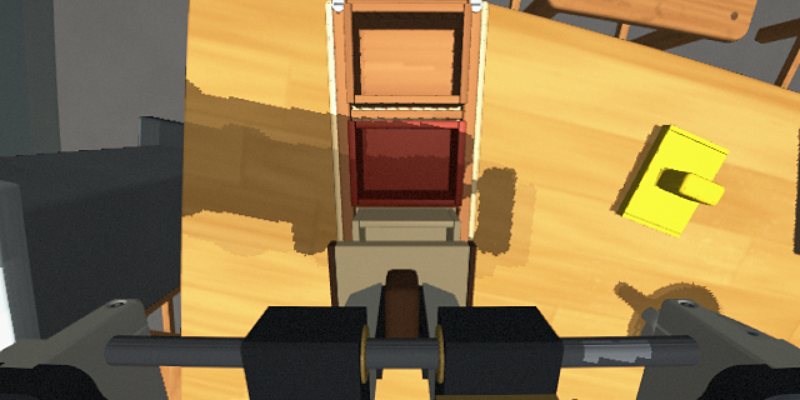

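The lid is held square (front edge at (330–474,242)). The maple box's +y rim shows at (355–461,208), with padauk (350–467, 122–205) and oak above it. I check the offset.

Run:
```python
from h import *
s=np.load('wp_s.npy',allow_pickle=True)[0];R=np.array(s['orientation']);t=np.array(s['tool_pos'])
f=lambda p,z:(plane('wrist',np.array(p,float)/1.25,z,s)).round(1)
tl=lambda P:((P-t)@R).round(1)
print('lid edge in tool',tl(f([[331,242],[474,242]],121)).tolist())
b=f([[355,208],[461,208]],51);print('maple +y rim',b.tolist(),'tool',tl(b).tolist())
p=f([[350,122],[467,122],[462,205],[356,205]],51);print('padauk',p.tolist(),p.mean(0))
o=f([[348,13],[468,13],[466,102],[350,102]],51);print('oak',o.tolist(),o.mean(0))
```

```text
lid edge in tool [[30.4, -36.4, 7.4], [30.3, 35.8, 7.4]]
maple +y rim [[476.1, 221.3, 51.0], [548.3, 236.7, 51.0]] tool [[32.4, -33.1, 77.4], [32.4, 40.7, 77.4]]
padauk [[463.2, 276.8, 51.0], [537.5, 292.6, 51.0], [548.5, 238.9, 51.0], [476.4, 223.6, 51.0]] [506.4   257.975  51.   ]
oak [[451.5, 338.4, 51.0], [521.9, 353.4, 51.0], [533.7, 304.3, 51.0], [461.2, 288.9, 51.0]] [492.075 321.25   51.   ]
```

>>> servo_tool(rows=[[1,0.5,2,15,0,0,0],[1,0.5,1.5,15,0,0,0],[1,0,0,10,0,0,0],[1,0,0,5,0,0,0],[1,0,0,4,0,0,0],[1,0,0,3,0,0,0],[1,0,0,3,0,0,0],[1,0,0,2,0,0,0],[1,0,0,0,0,0,0],[1,0,0,0,0,0,0]])

```text
time: 17.6
tool_pos: [519.4, 197.4, 71.8]
orientation: [[-0.206, 0.978, 0.001], [0.978, 0.206, 0.0], [0.0, 0.001, -1.0]]
force: [-1.5, 0.2, 3.6]
opening: 0.173
finger_force: 20.0
```

>>> servo_tool(rows=[[1,0,0,1.5,0,0,0],[1,0,0,0,0,0,0],[1,0,0,0,0,0,0]])

```text
time: 17.9
tool_pos: [519.5, 197.4, 71.4]
orientation: [[-0.206, 0.978, 0.001], [0.978, 0.206, 0.001], [0.001, 0.001, -1.0]]
force: [-5.8, -1.9, 18.9]
opening: 0.175
finger_force: 20.0
```

>>> servo_tool(rows=[[1,0,0,-1.5,0,0,0],[0.7,0,0,0,0,0,0],[0.6,0,0,0,0,0,0],[0.6,0,0,0,0,0,0],[0.6,0,0,-20,0,0,0],[0.6,-10,0,-25,0,0,0],[0.6,-20,0,-25,0,0,0],[0.6,-25,0,0,0,0,0],[0.6,-25,0,0,0,0,0],[0.6,0,0,0,0,0,0]])

```text
time: 18.9
tool_pos: [536.5, 115.0, 141.9]
orientation: [[-0.201, 0.979, 0.001], [0.979, 0.201, -0.001], [-0.002, 0.001, -1.0]]
force: [-0.5, -0.9, -1.0]
opening: 0.399
finger_force: 0.0
```

Run:
```python
from h import *
s=observe();w=grab_frame('wrist');np.save('wq',w);np.save('wq_s',[s],allow_pickle=True);save('wq.png',w[:240,180:480],2.5)
print(s['tool_pos'])
sc=grab_frame('scene');save('sq.png',sc[125:225,170:300],4)
```

```text
[536.4908645  115.00295689 141.91568233]
```

View pics/wq.png

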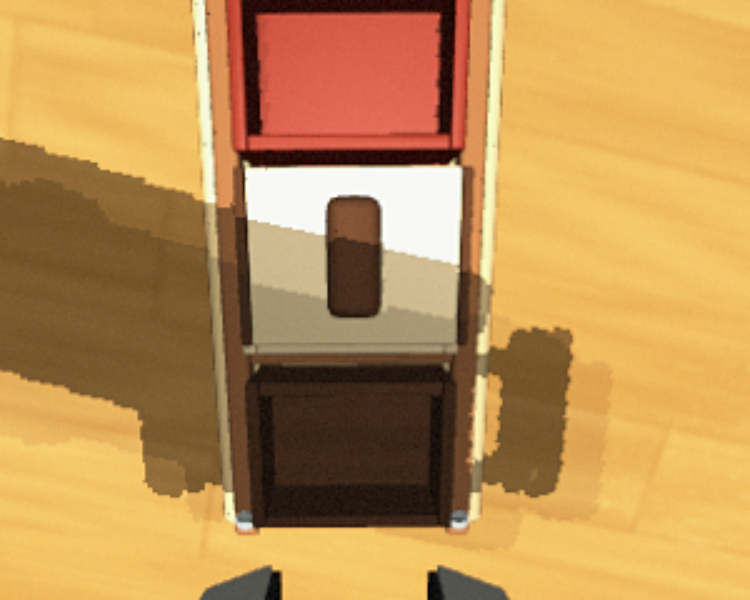

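The maple lid is seated flat and square on its box (lid at (355,258), pull centred), with walnut at (352,450) and padauk above. I compute positions for the remaining boxes.

Run:
```python
from h import *
s=np.load('wq_s.npy',allow_pickle=True)[0]
f=lambda p,z:(plane('wrist',np.array(p,float)/2.5+[180,0],z,s)).round(1)
for z in(51,54):
    print(z,'wal',f([[246,382],[457,382],[453,527],[252,527]],z).mean(0),'pad -y rim',f([[232,150],[466,150]],z).tolist())
P=f([[233,165],[475,165],[468,347],[241,347]],64);print('maple lid',P.mean(0),np.linalg.norm(np.diff(P,axis=0),axis=1),'pull',f([[355,257]],92))
s=np.load('wp_s.npy',allow_pickle=True)[0];g=lambda p,z:(plane('wrist',np.array(p,float)/1.25,z,s)).round(1)
print('pad',g([[350,122],[467,122],[462,205],[356,205]],54).mean(0),'oak',g([[348,13],[468,13],[466,102],[350,102]],54).mean(0))
R0=np.array(observe()['orientation'])
plan([559.5,-177.5,140],-1.655,11,.6)
```

```text
51 wal [532.725 128.075  51.   ] pad -y rim [[472.7, 223.6, 51.0], [548.5, 239.1, 51.0]]
54 wal [532.55  128.925  54.   ] pad -y rim [[473.2, 223.3, 54.0], [548.2, 238.6, 54.0]]
maple lid [519.25  197.725  64.   ] [76.25077049 57.05479822 76.85863647] pull [[519.2 198.3  92. ]]
pad [506.275 258.275  54.   ] oak [492.15  320.675  54.   ]
[[0.6,-26.8,-3.4,0.1,0,0,0.026],[0.6,-26.9,-2.7,0.1,0,0,0.027],[0.6,-26.9,-2,0.2,0,0,0.026],[0.6,-27,-1.3,0.1,0,0,0.027],[0.6,-27,-0.5,0.1,0,0,0.026],[0.6,-27.1,0.1,0.1,0,0,0.027],[0.6,-27,0.9,0.1,0,0,0.026],[0.6,-26.9,1.6,0.1,0,0,0.026],[0.6,-27,2.2,0.2,0,0,0.027],[0.6,-26.8,3,0.1,0,0,0.026],[0.6,-26.8,3.7,0.1,0,0,0.027]]
```

>>> servo_tool(rows=[[0.6,-27,-3.5,0,0,0,0.026],[0.6,-27,-2.5,0,0,0,0.027],[0.6,-27,-2,0,0,0,0.026],[0.6,-27,-1.5,0,0,0,0.027],[0.6,-27,-0.5,0,0,0,0.026],[0.6,-27,0,0,0,0,0.027],[0.6,-27,1,0,0,0,0.026],[0.6,-27,1.5,0,0,0,0.026],[0.6,-27,2,0,0,0,0.027],[0.6,-27,3,0,0,0,0.026],[0.6,-27,4,0,0,0,0.027],[0.6,0,0,0,0,0,0],[0.6,0,0,0,0,0,0]])

```text
time: 20.3
tool_pos: [560.0, -177.2, 140.9]
orientation: [[0.082, 0.997, -0.001], [0.997, -0.082, 0.001], [0.001, -0.001, -1.0]]
force: [0.1, -0.4, 0.3]
opening: 0.397
finger_force: 0.0
```

Run:
```python
from h import *
plan([560.5,-177.5,36],-1.655,5,.6)
P=np.array([560.5,-177.5,136.]);
print('then');plan([531,130,128],-1.365,13,1,(P,down(-1.655)))
```

```text
[[0.6,-0.1,0.1,21,0,0,0.0],[0.6,0,0.2,21,0,0,0.001],[0.6,-0.1,0.1,21,0,0,-0.0],[0.6,-0.1,0.1,21,-0.001,0,0.0],[0.6,0,0.1,20.9,0,-0.001,0.001]]
then
[[1,23.4,-4.3,0.6,0,0,-0.022],[1,23.4,-3.7,0.6,0,0,-0.023],[1,23.6,-3.2,0.6,0,0,-0.022],[1,23.6,-2.7,0.7,0,0,-0.022],[1,23.7,-2.1,0.6,0,0,-0.023],[1,23.7,-1.6,0.6,0,0,-0.022],[1,23.7,-1.1,0.6,0,0,-0.022],[1,23.8,-0.6,0.6,0,0,-0.022],[1,23.7,0,0.6,0,0,-0.023],[1,23.8,0.5,0.7,0,0,-0.022],[1,23.7,1,0.6,0,0,-0.022],[1,23.7,1.6,0.6,0,0,-0.023],[1,23.7,2,0.6,0,0,-0.022]]
```

>>> servo_tool(rows=[[0.6,0,0,25,0,0,0],[0.6,0,0,25,0,0,0],[0.6,0,0,25,0,0,0],[0.6,0,0,20,0,0,0],[0.6,0,0,10,0,0,0],[0.6,0,0,0,0,0,0],[1,0,0,0,0,0,0],[1,0,0,0,0,0,0],[1,0,0,0,0,0,0],[1,0,0,0,0,0,0],[1,0,0,0,0,0,0]])

```text
time: 21.4
tool_pos: [559.7, -178.1, 37.3]
orientation: [[0.083, 0.997, 0.0], [0.997, -0.083, 0.0], [0.0, 0.0, -1.0]]
force: [-2.9, 1.7, 6.6]
opening: 0.174
finger_force: 20.0
```

>>> servo_tool(rows=[[1,0,0,-15,0,0,0],[1,0,0,-25,0,0,0],[1,0,0,-30,0,0,0],[1,0,0,-25,0,0,0],[1,23.5,-4.5,0,0,0,-0.022],[1,23.5,-3.5,0,0,0,-0.023],[1,23.5,-3,0,0,0,-0.022],[1,23.5,-3,0,0,0,-0.022],[1,24,-2,0.5,0,0,-0.023],[1,24,-1.5,0.5,0,0,-0.022],[1,24,-1,0.5,0,0,-0.022],[1,24,-0.5,0.5,0,0,-0.022],[1,24,0,0.5,0,0,-0.023],[1,24,0.5,0.5,0,0,-0.022],[1,23.5,1,0.5,0,0,-0.022],[1,23.5,1.5,0.5,0,0,-0.023],[1,23.5,2,0.5,0,0,-0.022],[1,0,0,0,0,0,0],[1,0,0,0,0,0,0]])

```text
time: 23.3
tool_pos: [530.3, 130.7, 127.7]
orientation: [[-0.206, 0.978, 0.001], [0.978, 0.206, 0.0], [0.0, 0.001, -1.0]]
force: [-0.8, -0.7, -1.0]
opening: 0.172
finger_force: 20.0
```

Run:
```python
from h import *
plan([531,130,80],-1.365,3,1)
```

```text
[[1,-0.3,0.2,15.9,0,0,0.001],[1,-0.2,0.1,15.9,0.001,0,0.0],[1,-0.3,0.2,15.9,0,0,0.001]]
```

>>> servo_tool(rows=[[1,-0.5,0.5,15,0,0,0],[1,0,0,15,0,0,0],[1,0,0,10,0,0,0],[1,0,0,5,0,0,0],[1,0,0,4,0,0,0],[1,0,0,3,0,0,0],[1,0,0,2,0,0,0],[1,0,0,2,0,0,0],[1,0,0,0,0,0,0],[1,0,0,0,0,0,0]])

```text
time: 24.3
tool_pos: [531.0, 130.0, 71.9]
orientation: [[-0.205, 0.979, 0.001], [0.979, 0.205, 0.001], [0.001, 0.001, -1.0]]
force: [-3.0, -1.1, 9.5]
opening: 0.174
finger_force: 20.0
```

>>> servo_tool(rows=[[0.7,0,0,0,0,0,0],[0.6,0,0,0,0,0,0],[0.6,0,0,0,0,0,0],[0.6,0,0,-20,0,0,0],[0.6,0,0,-25,0,0,0],[0.6,0,0,-25,0,0,0],[0.6,0,0,0,0,0,0]])

```text
time: 25.0
tool_pos: [532.7, 130.3, 143.8]
orientation: [[-0.205, 0.979, 0.005], [0.979, 0.205, 0.002], [0.001, 0.005, -1.0]]
force: [0.4, -0.8, 0.3]
opening: 0.401
finger_force: 0.0
```

Run:
```python
from h import *
plan([554,-243.5,140],-1.655,14,.6)
print();plan([504.5,258.6,128],-1.365,17,1,(np.array([553.5,-244,132.]),down(-1.655)))
```

```text
[[0.6,-26.4,-4,0.2,0,0,0.021],[0.6,-26.6,-3.4,0.3,0.001,0,0.021],[0.6,-26.6,-2.9,0.2,0,0,0.02],[0.6,-26.6,-2.4,0.2,0,0,0.021],[0.6,-26.7,-1.7,0.3,0.001,-0.001,0.021],[0.6,-26.7,-1.3,0.2,0,0,0.021],[0.6,-26.7,-0.6,0.3,0,0,0.02],[0.6,-26.8,-0.2,0.2,0.001,0,0.021],[0.6,-26.7,0.5,0.3,0,0,0.021],[0.6,-26.7,1,0.2,0,0,0.021],[0.6,-26.7,1.5,0.3,0.001,0,0.021],[0.6,-26.7,2.1,0.3,0,0,0.02],[0.6,-26.6,2.7,0.2,0,0,0.021],[0.6,-26.6,3.2,0.3,0.001,-0.001,0.021]]

[[1,29.2,-5.4,0.2,0,0,-0.017],[1,29.3,-4.8,0.3,0,0,-0.017],[1,29.4,-4.4,0.2,0,0,-0.017],[1,29.5,-3.8,0.2,0,0,-0.017],[1,29.5,-3.4,0.3,0,0,-0.017],[1,29.5,-2.9,0.2,0,0,-0.017],[1,29.6,-2.3,0.2,0,0,-0.017],[1,29.7,-1.9,0.3,0,0,-0.017],[1,29.7,-1.3,0.2,0,0,-0.018],[1,29.7,-0.8,0.3,0,0,-0.017],[1,29.7,-0.3,0.2,0,0,-0.017],[1,29.7,0.2,0.2,0,0,-0.017],[1,29.7,0.7,0.3,0,0,-0.017],[1,29.7,1.2,0.2,0,0,-0.017],[1,29.6,1.7,0.2,0,0,-0.017],[1,29.6,2.2,0.3,0,0,-0.017],[1,29.6,2.7,0.2,0,0,-0.017]]
```

>>> servo_tool(rows=[[0.6,-26.5,-4,0,0,0,0.021],[0.6,-26.5,-3.5,0,0,0,0.021],[0.6,-26.5,-3,0,0,0,0.021],[0.6,-26.5,-2.5,0,0,0,0.021],[0.6,-26.5,-1.5,0.5,0,0,0.021],[0.6,-27,-1.5,0.5,0,0,0.021],[0.6,-27,-0.5,0.5,0,0,0.021],[0.6,-27,0,0.5,0,0,0.021],[0.6,-27,0.5,0.5,0,0,0.021],[0.6,-26.5,1,0.5,0,0,0.021],[0.6,-26.5,1.5,0.5,0,0,0.021],[0.6,-26.5,2,0.5,0,0,0.02],[0.6,-26.5,2.5,0,0,0,0.02],[0.6,-26.5,3,0,0,0,0.02],[0.6,0,0,0,0,0,0],[0.6,0,0,0,0,0,0]])

```text
time: 26.6
tool_pos: [550.7, -244.0, 136.2]
orientation: [[0.085, 0.996, -0.001], [0.996, -0.085, 0.0], [0.0, -0.001, -1.0]]
force: [0.3, 0.8, 0.9]
opening: 0.399
finger_force: 0.0
```

>>> servo_tool(rows=[[0.6,0,3,25,0,0,0],[0.6,0,0,25,0,0,0],[0.6,0,0,25,0,0,0],[0.6,0,0,15,0,0,0],[0.6,0,0,10,0,0,0],[0.6,0,0,0,0,0,0],[1,0,0,0,0,0,0],[1,0,0,0,0,0,0],[1,0,0,0,0,0,0],[1,0,0,0,0,0,0],[1,0,0,0,0,0,0]])

```text
time: 27.7
tool_pos: [554.3, -244.3, 37.8]
orientation: [[0.084, 0.996, 0.001], [0.996, -0.084, -0.0], [-0.0, 0.001, -1.0]]
force: [-2.3, 0.4, 6.8]
opening: 0.172
finger_force: 20.0
```

>>> servo_tool(rows=[[1,0,0,-15,0,0,0],[1,0,0,-25,0,0,0],[1,0,0,-35,0,0,0],[1,0,0,-30,0,0,0],[1,29.5,-5.5,0,0,0,-0.017],[1,29.5,-5,0,0,0,-0.017],[1,29.5,-4.5,0,0,0,-0.017],[1,29.5,-4,0,0,0,-0.017],[1,29.5,-3.5,0,0,0,-0.017],[1,29.5,-3,0,0,0,-0.017],[1,29.5,-2.5,0,0,0,-0.017],[1,29.5,-2,0,0,0,-0.017],[1,29.5,-1,0,0,0,-0.018],[1,29.5,-1,0,0,0,-0.017],[1,29.5,-0.5,0,0,0,-0.017],[1,29.5,0,0,0,0,-0.017],[1,29.5,0.5,0,0,0,-0.017],[1,29.5,1,0,0,0,-0.017]])

```text
time: 29.5
tool_pos: [512.1, 170.2, 143.0]
orientation: [[-0.155, 0.988, 0.001], [0.988, 0.155, 0.001], [0.0, 0.001, -1.0]]
force: [0.5, 1.0, -1.8]
opening: 0.172
finger_force: 20.0
```

Run:
```python
from h import *
plan([504.5,258.6,128],-1.365,4,1)
```

```text
[[1,22.1,1.5,3.8,0,0,-0.013],[1,22.1,1.8,3.7,0,0,-0.012],[1,22.1,2.1,3.8,0.001,0,-0.013],[1,22.1,2.4,3.7,0,0,-0.012]]
```

>>> servo_tool(rows=[[1,22,1.5,0,0,0,-0.013],[1,22,2,0,0,0,-0.012],[1,22,2,0,0,0,-0.013],[1,22,2.5,0,0,0,-0.012],[1,0,0,10,0,0,0],[1,0,0,10,0,0,0],[1,0,0,0,0,0,0],[1,0,0,0,0,0,0]])

```text
time: 30.3
tool_pos: [504.8, 255.9, 121.6]
orientation: [[-0.202, 0.979, -0.001], [0.979, 0.202, -0.001], [-0.001, -0.001, -1.0]]
force: [0.1, -0.8, -1.2]
opening: 0.173
finger_force: 20.0
```

Run:
```python
from h import *
plan([504.5,258.6,80],-1.365,2,1)
```

```text
[[1,1.4,0.1,20.8,0,0,-0.001],[1,1.4,0.2,20.8,-0.001,0.001,-0.002]]
```

>>> servo_tool(rows=[[1,1.5,0,15,0,0,0],[1,1.5,0,15,0,0,0],[1,0,0,8,0,0,0],[1,0,0,5,0,0,0],[1,0,0,3,0,0,0],[1,0,0,2,0,0,0],[1,0,0,2,0,0,0],[1,0,0,0,0,0,0],[1,0,0,0,0,0,0]])

```text
time: 31.2
tool_pos: [504.5, 260.1, 72.7]
orientation: [[-0.203, 0.979, 0.001], [0.979, 0.203, 0.001], [0.001, 0.001, -1.0]]
force: [-1.6, -1.3, 5.8]
opening: 0.172
finger_force: 20.0
```

Seated at the expected height with light contact. I release and fetch oak at (565.5, −110.8).

>>> servo_tool(rows=[[0.7,0,0,0,0,0,0],[0.6,0,0,0,0,0,0],[0.6,0,0,0,0,0,0],[0.6,0,0,-20,0,0,0],[0.6,0,0,-25,0,0,0],[0.6,0,0,-25,0,0,0],[0.6,0,0,0,0,0,0]])

```text
time: 31.9
tool_pos: [506.2, 260.7, 144.9]
orientation: [[-0.203, 0.979, 0.004], [0.979, 0.203, 0.003], [0.002, 0.005, -1.0]]
force: [0.5, -0.4, -1.2]
opening: 0.401
finger_force: 0.0
```

Run:
```python
from h import *
plan([565,-111,140],-1.655,14,.6)
print();plan([491.2,323,128],-1.365,16,1,(np.array([565,-111,137.]),down(-1.655)))
```

```text
[[0.6,-26.9,-1.3,0.3,0,0,0.021],[0.6,-26.8,-0.7,0.3,0.001,0,0.02],[0.6,-26.9,-0.2,0.3,0,-0.001,0.021],[0.6,-26.9,0.4,0.3,0,0,0.021],[0.6,-26.9,0.9,0.3,0.001,0,0.02],[0.6,-26.8,1.5,0.3,0,0,0.021],[0.6,-26.8,2,0.4,0,0,0.02],[0.6,-26.8,2.6,0.3,0.001,0,0.021],[0.6,-26.7,3.2,0.3,0,-0.001,0.021],[0.6,-26.6,3.7,0.4,0,0,0.02],[0.6,-26.5,4.2,0.3,0.001,0,0.021],[0.6,-26.5,4.8,0.3,0,0,0.021],[0.6,-26.3,5.3,0.4,0,0,0.02],[0.6,-26.3,5.9,0.3,0.001,-0.001,0.021]]

[[1,26.6,-6.9,0.6,0,0,-0.018],[1,26.8,-6.4,0.5,0,0,-0.018],[1,26.9,-5.9,0.6,0,0,-0.018],[1,26.9,-5.4,0.6,0,0,-0.019],[1,27.1,-4.9,0.5,0,0,-0.018],[1,27.2,-4.5,0.6,0,0,-0.018],[1,27.2,-3.9,0.5,0,0,-0.018],[1,27.3,-3.4,0.6,0,0,-0.018],[1,27.4,-3,0.6,0,0,-0.018],[1,27.4,-2.5,0.5,0,0,-0.018],[1,27.4,-1.9,0.6,0,0,-0.018],[1,27.5,-1.5,0.6,0,0,-0.019],[1,27.5,-1,0.5,0,0,-0.018],[1,27.5,-0.4,0.6,0,0,-0.018],[1,27.5,0,0.5,0,0,-0.018],[1,27.5,0.5,0.6,0,0,-0.018]]
```

>>> servo_tool(rows=[[0.6,-27,-1.5,0,0,0,0.021],[0.6,-27,-0.5,0,0,0,0.021],[0.6,-27,0,0,0,0,0.021],[0.6,-27,0.5,0,0,0,0.021],[0.6,-27,1,0,0,0,0.021],[0.6,-27,1.5,0,0,0,0.021],[0.6,-27,2,0,0,0,0.021],[0.6,-27,2.5,0,0,0,0.021],[0.6,-26.5,3,0,0,0,0.021],[0.6,-26.5,4,0,0,0,0.02],[0.6,-26.5,4.5,0,0,0,0.02],[0.6,-26.5,5,0,0,0,0.02],[0.6,-26.5,5.5,0,0,0,0.02],[0.6,-26,6,0,0,0,0.02],[0.6,0,0,0,0,0,0],[0.6,0,0,0,0,0,0]])

```text
time: 33.5
tool_pos: [563.5, -112.9, 141.3]
orientation: [[0.085, 0.996, -0.001], [0.996, -0.085, 0.0], [0.0, -0.001, -1.0]]
force: [-0.5, 0.5, 0.4]
opening: 0.399
finger_force: 0.0
```

>>> servo_tool(rows=[[0.6,2,1.5,25,0,0,0],[0.6,0,0,25,0,0,0],[0.6,0,0,25,0,0,0],[0.6,0,0,20,0,0,0],[0.6,0,0,10,0,0,0],[0.6,0,0,0,0,0,0],[1,0,0,0,0,0,0],[1,0,0,0,0,0,0],[1,0,0,0,0,0,0],[1,0,0,0,0,0,0],[1,0,0,0,0,0,0]])

```text
time: 34.6
tool_pos: [565.1, -110.7, 37.7]
orientation: [[0.084, 0.996, -0.0], [0.996, -0.084, 0.001], [0.001, -0.0, -1.0]]
force: [-3.6, 0.7, 7.9]
opening: 0.172
finger_force: 20.0
```

>>> servo_tool(rows=[[1,0,0,-15,0,0,0],[1,0,0,-25,0,0,0],[1,0,0,-35,0,0,0],[1,0,0,-30,0,0,0],[1,27,-7,0,0,0,-0.018],[1,27,-6.5,0,0,0,-0.018],[1,27,-6,0,0,0,-0.018],[1,27,-5.5,0,0,0,-0.018],[1,27,-5,0,0,0,-0.018],[1,27,-4.5,0,0,0,-0.018],[1,27,-4,0,0,0,-0.018],[1,27,-3.5,0,0,0,-0.018],[1,27,-3,0,0,0,-0.018],[1,27,-2.5,0,0,0,-0.018],[1,27,-2,0,0,0,-0.018],[1,27,-1.5,0,0,0,-0.018],[1,27,-1,0,0,0,-0.018],[1,27,-0.5,0,0,0,-0.018]])

```text
time: 36.4
tool_pos: [500.7, 267.6, 143.3]
orientation: [[-0.168, 0.986, 0.001], [0.986, 0.168, 0.001], [0.001, 0.001, -1.0]]
force: [0.5, -0.4, -1.3]
opening: 0.171
finger_force: 20.0
```

Run:
```python
from h import *
plan([491.2,323,125],-1.365,4,1)
```

```text
[[1,14.1,0,4.6,0,0,-0.009],[1,14,0.1,4.6,0.001,0,-0.01],[1,14.1,0.2,4.5,0,0,-0.009],[1,14,0.4,4.6,0,-0.001,-0.009]]
```

>>> servo_tool(rows=[[1,14,0,0,0,0,-0.01],[1,14,0,0,0,0,-0.01],[1,14,0,0,0,0,-0.01],[1,14,0.5,0,0,0,-0.009],[1,0,0,10,0,0,0],[1,0,0,10,0,0,0],[1,0,0,0,0,0,0],[1,0,0,0,0,0,0]])

```text
time: 37.2
tool_pos: [491.0, 320.3, 121.4]
orientation: [[-0.204, 0.979, -0.001], [0.979, 0.204, -0.001], [-0.001, -0.001, -1.0]]
force: [1.1, -0.3, -1.5]
opening: 0.176
finger_force: 20.0
```

Run:
```python
from h import *
plan([491.2,322.6,72.5],-1.365,1,1)
```

```text
[[1,2.3,0.7,48.9,-0.001,0.001,-0.001]]
```

>>> servo_tool(rows=[[1,1,0.5,15,0,0,0],[1,1,0,15,0,0,0],[1,0,0,8,0,0,0],[1,0,0,5,0,0,0],[1,0,0,3,0,0,0],[1,0,0,2,0,0,0],[1,0,0,2,0,0,0],[1,0,0,0,0,0,0],[1,0,0,0,0,0,0]])

```text
time: 38.1
tool_pos: [491.3, 323.7, 72.7]
orientation: [[-0.205, 0.979, 0.001], [0.979, 0.205, 0.001], [0.001, 0.001, -1.0]]
force: [-1.9, -0.8, 6.7]
opening: 0.174
finger_force: 20.0
```

Same seating height. I release and back off to a spot where the camera sees the whole tray.

>>> servo_tool(rows=[[0.7,0,0,0,0,0,0],[0.6,0,0,0,0,0,0],[0.6,0,0,0,0,0,0],[0.6,0,0,-20,0,0,0],[0.6,0,0,-25,0,0,0],[0.6,0,0,-25,0,0,0],[0.6,-25,0,-25,0,0,0],[0.6,-35,0,-25,0,0,0],[0.6,-35,0,0,0,0,0],[0.6,-35,0,0,0,0,0],[0.6,-35,0,0,0,0,0],[0.6,-35,0,0,0,0,0],[0.6,-25,0,0,0,0,0],[0.6,0,0,0,0,0,0],[0.6,0,0,0,0,0,0]])

```text
time: 39.6
tool_pos: [537.3, 103.2, 191.9]
orientation: [[-0.204, 0.979, -0.0], [0.979, 0.204, 0.0], [0.0, 0.0, -1.0]]
force: [-0.0, 0.1, -0.3]
opening: 0.4
finger_force: 0.0
```

Run:
```python
from h import *
s=observe();w=grab_frame('wrist');np.save('wf',w);np.save('wf_s',[s],allow_pickle=True);save('wf.png',w[:250,170:490],2.4)
print(s['tool_pos'])
sc=grab_frame('scene');save('sf.png',sc[120:360,170:450],2.5)
```

```text
[537.27031802 103.18977614 191.91979809]
```

View pics/wf.png

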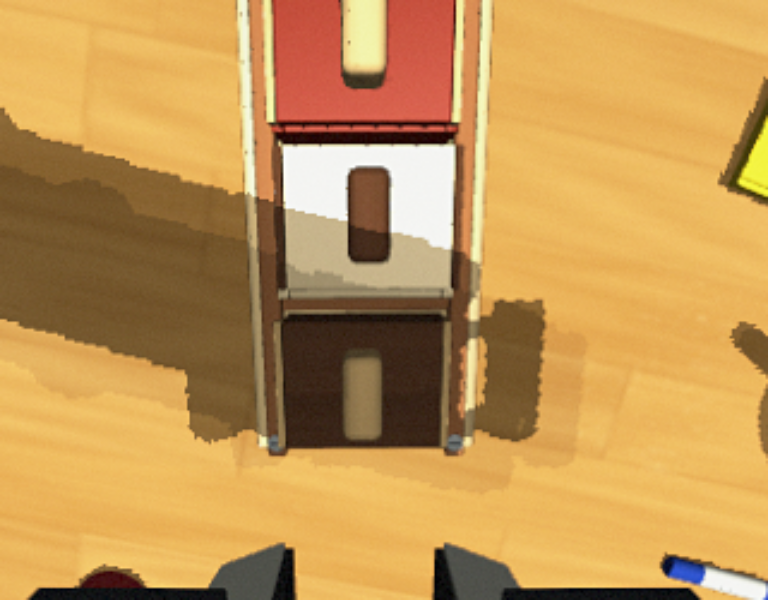

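View pics/sf.png

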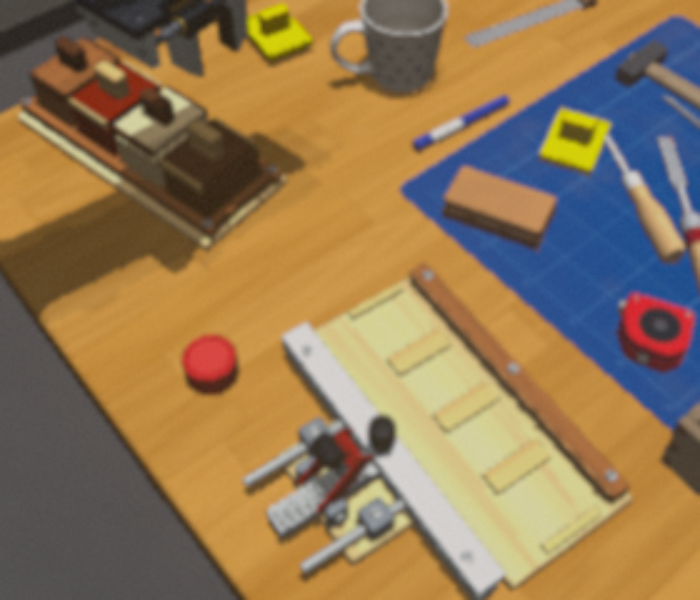

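Both views show all four lids flat and square on their own boxes. In the wrist crop walnut is at (362,390), maple at (368,215) and padauk at (365,60), and oak is at (70,65) in the scene crop. The maple lid sits about 4 mm off centre, within tolerance. The bar is back, the pawl is up, and the tin and mug are in place. I hand the job in.

```bash
python3 -c "
from station import close_job;print(close_job())"
```

```text
the job is handed in; nothing more can be done
None
```

The job is handed in: the pawl is up, the clamp bar is back, all four lids look seated on the boxes of their own timber (maple about 4 mm off centre, within the 9 mm limit), and the wax tin and mug were not disturbed; no verdict came back.

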